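# Only the yellow tub open

### The arm

A 7-joint arm with a two-finger parallel gripper is mounted at the origin on the work surface. World frame = base frame: x ahead of the robot, y to its left, z up, the work surface at z = 0. Lengths are in m, angles in degrees, forces in N, time in s.
With the tool pointing down it reaches from about 0.425 to 0.875 m from the base axis. Payload 4.7 kg.
Tool frame: the origin (TCP) lies on the mounting face of the last link; the fingertips stand 182 mm ahead of it and the grasp point (between the pads) lies 164 mm ahead of it; z points along the fingers, x is the direction in which the jaws open and shut, and the axes are right-handed (so a half turn about z gives the same grasp; the last joint's range is limited). The gripper opens to 87 mm and grips with 3 to 60 N. Pads are 19 mm wide; open, the fingers measure 117 mm over their backs; the gripper's body (75 mm by 190 mm) begins 51 mm behind the grasp point.
Start: joints at [72.599, 18.392, -4.016, 83.108, 1.295, 78.541, -3.26], TCP at [0.203, -0.617, 0.405] pointing down, gripper open.
Joint ranges: [-163.93, 163.93], [-17.29, 119.83], [-79.2, 71.16], [3.27, 140.29], [-89.18, 269.18], [5.43, 117.66], [-154.24, 154.24]. Speed limits (degrees/s): [147.25, 147.25, 180, 180, 180, 180, 180].

### API

Orientations are given as [roll, pitch, yaw] about the fixed x, y, z axes, in that order (R = Rz(yaw) Ry(pitch) Rx(roll)).
In Python, from cell import status, cams, env, outline_of, landmark_of gives the robot as it stands. The module is installed in compiled form; this text tells all that it offers.
- The arm moves only by the tool jog_arm, never from a script. Its argument "rows" is a list of rows, each a list of 7 numbers: the closure, from 0 (fully open) to 1 (shut), then the shift along the tool's x, y, z in m, then the turn, a rotation vector about the tool's x, y, z in degrees. A call has 1 to 12 rows; each row shifts and turns the commanded pose from where the row before left it, along the tool's axes as they then stand; what a row does not reach is not made up. A row lasts 1/12 s, in which the tool goes at most 41.7 mm and 7.16 degrees, less where a joint would pass 70% of its speed; a pose out of reach is approached as far as the arm can. A call with a gripper value outside its range is refused whole. The fingers move at their own pace and stop on an object; "grip_force" is the grip in N (left out, the last holds). Time passes only in rows, so rows that do not move let the fingers close. It gives the time, the measured TCP pose, the force and the opening at its end, in the units of the state.
- status.get_obs(): the state, without advancing time (a new reading comes with each control period).
- cams.read_camera(name): name is "side" or "top"; returns (picture, depth): 420x560x3 uint8, red, green, blue; 420x560 float32, m along the optical axis (not along the pixel's ray), 0 where there is no reading.
- cams.camera_params(name): a dict with "vfov" (degrees; the focal length in pixels is half the picture's height over the tangent of half this angle, whatever the lens; pixels are square), "cx", "cy" (the principal point, pixels), "eye" and "attitude" of the camera in the world. Camera axes: x right, y up, looking along -z (the intrinsics and any distortion apply to the point x, -y, -z); pixel columns grow to the right and rows downward; lengths in m; the calibration is good to about 2 mm. A picture is of the moment at which its call begins. camera_params takes no time and is no camera call.
- env.sign_off(): hands the job in, once; it reports no verdict.
Trained networks look in the newest picture that a camera, given by its name, has taken for a name from the list of things; names that differ only in an ending like _2 or _b are one class to them, and where a whole thing is asked for, a point or a joint stands for the part that bears it (a point fixed in the world has none). Each returns a list of dicts, best first, with "conf" (0 to 1); they miss things now and then, are a little off and sometimes report something else, mostly with a low value. They report only what shows in the picture. A call takes as long as a camera call. They do not tell look-alikes from the thing itself.
- outline_of(camera, name): "pixels" (420x560 bool, what is visible of it) and "box" ([left, top, right, bottom] in pixels, round what is visible of it).
- landmark_of(camera, name): "position" ([row, column] in pixels: a listed point, or the origin of a listed thing).
The state is a dict: "time_s": time; "qpos": joint angles; "joint_velocities": joint speeds; "effort": joint torques, N m; "tool_pos": TCP position; "tool_rot": TCP orientation; "force": force on the tool from outside, world axes, zero at the start; "wrist_torque": the same for the moment, N m; "grip_width": finger opening in m.
Only numpy, scipy, OpenCV 4.12 (cv2) and the standard library are available. Lean on these libraries where they do the work, as an engineer would, in place of code of your own. Each camera call takes 0.05 s, during which the arm holds its last target. There are 200 camera calls.

### The job

Get the sampling counter ready for the next visitor: the yellow waste tub has to stand open, and both blue tubs have to be shut and latched. Each lid has a push latch: push the black pad all the way down and let go, and a shut lid springs open or an open lid stays shut, so look which lids need changing and push only those. Leave the spray bottle standing where it is.

Things in the scene. Friction and masses are not known exactly. Their poses are not given: they have to be found in the camera images.
- yellow_tub_pad (a point): Top centre of the black push pad (flush 36 mm disc with grey middle) on the yellow tub's lid; z = lid's normal, x points to the hinge, 108 mm away at the tub's far edge. Shut at the start. All three tubs are alike but for colour: fixed, 150 deep, 134 wide, 110 mm high; lid 136 x 122 mm between the side walls.
- blue_tub_1_pad (a point): The same point on the lid of one of the two blue tubs; one of these is open at the start, the other shut. Any tub SHUT: lid level, this point 110 mm above the counter. OPEN: sprung up about 0.6 rad (34 deg), this point about 171 mm up. Push straight down with closed fingertips where the pad now is.
- blue_tub_2_pad (a point): The same point on the other blue tub's lid. Any latch: push the pad down to the rigid stop, 11 mm below shut level (it trips at about 7.5 mm; about 5 N gets there), then let go: shut becomes open, open becomes shut. The lid springs up after the fingers: 11 mm to the latch, or fully open.
- spray_middle (a point): Bystander: loose white spray bottle with black head, orange nozzle and red plunger, 92 mm across, 245 mm high, upright at the left end of the row of tubs; this point is on its axis, 90 mm above its foot.
Mind the look-alikes: they are no part of the job. What is shaped like the part that bears blue_tub_1_pad but pink is not meant.

How it is judged (in metres and radians):
At the end, for the whole second after the job is handed in: The yellow lid stands open (more than 0.35 rad, 20 deg) and both blue lids are shut and latched (within 0.05 rad, 3 deg, of level) (angle between yellow_tub_pad's own z axis and vertical above 0.35 rad and angle between each of blue_tub_1_pad, blue_tub_2_pad's own z axis and vertical below 0.05 rad); the robot touches nothing.
It fails at once if the spray bottle is pushed more than 30 mm from its place or knocked over (distance of spray_middle from where it was at the start of the episode above 0.03 m).
It also fails if it takes over 53 s, if anything falls off the work surface, if the arm or the gripper's body presses on something with over 40 N, if the wrist force passes 120 N, or if a joint passes its speed limit or range.

## Working session

There is one attempt and no reset: what is moved stays moved. The work goes in short steps, Python scripts to look and compute and a tool call to move; the robot and the scene stay as the last step left them, time stands still between calls to the robot, and variables do not carry over. Pictures are saved under pics/ and viewed, about 8 in all and at most 12, crops included, and the job is handed in when it is done.

Besides the shell and the picture viewer there is one more tool, called as a command line: name --pt "numbers of a row" for each row, then --argument value for the rest. jog_arm: Moves the arm, as the interface text tells. Its arguments: {"type":"object","properties":{"rows":{"type":"array"},"grip_force":{"type":"number"}},"required":["rows"]}

```bash
mkdir -p pics; cat > h.py <<'E'
import numpy as np, cv2
from scipy.spatial.transform import Rotation as R
from cell import status, cams, env, outline_of, landmark_of
def cp(n):
    p=cams.camera_params(n); return p
def px2w(n,r,c,d):
    p=cams.camera_params(n); f=210/np.tan(np.radians(p['vfov'])/2)
    v=np.array([[[c,r]]],float); K=np.array([[f,0,p['cx']],[0,f,p['cy']],[0,0,1]])
    dist=p.get('distortion',p.get('dist'))
    q=cv2.undistortPoints(v,K,np.array(dist,float) if dist is not None else None)[0,0]
    cam=np.array([q[0]*d,-q[1]*d,-d])
    return np.array(p['eye'])+rot(p['attitude'])@cam
def rot(a):
    a=np.array(a,float)
    if a.shape==(3,3): return a
    if a.size==4: return R.from_quat(a).as_matrix()
    return R.from_euler('xyz',a,degrees=True).as_matrix()
def med(D,r,c,k=2):
    r,c=int(round(r)),int(round(c)); w=D[max(0,r-k):r+k+1,max(0,c-k):c+k+1]; w=w[w>0]
    return np.median(w) if w.size else 0
E
python3 - <<'E'
from h import *
s=status.get_obs(); print(s)
ims=[]
for n in ['top','side']:
    print(n,cams.camera_params(n))
    P,D=cams.read_camera(n); cv2.imwrite(f'pics/{n}0.png',P[:,:,::-1])
    for t in ['yellow_tub_pad','blue_tub_1_pad','spray_middle']:
        for o in landmark_of(n,t):
            r,c=o['position']; print(n,t,round(o['conf'],2),np.round([r,c]),px2w(n,r,c,med(D,r,c)).round(3))
E
```

```text
{'time_s': 0.0, 'qpos': array([72.60040663, 18.43953753, -4.01647619, 83.1767738 ,  1.29391065,
       78.54058544, -3.25958318]), 'joint_velocities': array([ 0.1304655 ,  0.02948231, -0.02668972, -0.05362814,  0.11801347,
       -0.07280048, -0.02356891]), 'effort': array([-4.50955504e-04, -4.91294968e+01, -4.04618857e-01, -3.12530065e+01,
       -6.41140994e-02,  4.37477406e-02,  2.22870767e-04]), 'tool_pos': array([ 0.20301207, -0.61725805,  0.40363948]), 'tool_rot': array([ 1.79995522e+02,  1.11706960e-01, -7.17895240e+01]), 'force': array([ 0.93191311, -0.28431113, -0.50150512]), 'wrist_torque': array([ 0.01222485,  0.03858506, -0.00108485]), 'grip_width': 0.08718983264226042}
top {'vfov': 50.87793761159128, 'cx': 272.8684422499533, 'cy': 204.05405278503508, 'eye': array([0.29492553, 0.02230688, 1.36421522]), 'attitude': array([ 8.86446751e+00, -7.26397692e-02, -8.92058448e+01])}
top yellow_tub_pad 0.56 [163. 273.] [0.611 0.025 0.112]
top blue_tub_1_pad 0.89 [265. 418.] [ 0.323 -0.387  0.11 ]
top blue_tub_1_pad 0.85 [274. 191.] [0.289 0.251 0.111]
top blue_tub_1_pad 0.81 [256. 308.] [ 0.342 -0.079  0.11 ]
top blue_tub_1_pad 0.62 [187. 369.] [ 0.532 -0.24   0.172]
top spray_middle 0.87 [197. 134.] [0.496 0.406 0.167]
side {'vfov': 45.587638678056805, 'cx': 272.76743365670507, 'cy': 209.76559645364128, 'eye': array([-0.38295047,  0.58196802,  0.8615292 ]), 'attitude': array([ 5.31831813e+01,  7.81067903e-02, -1.23592460e+02])}
side yellow_tub_pad 0.82 [179. 242.] [0.614 0.021 0.111]
side blue_tub_1_pad 0.98 [188. 432.] [ 0.298 -0.378  0.11 ]
side blue_tub_1_pad 0.81 [282. 227.] [0.296 0.249 0.109]
side blue_tub_1_pad 0.73 [218. 333.] [ 0.344 -0.076  0.109]
side blue_tub_1_pad 0.63 [147. 342.] [ 0.507 -0.234  0.182]
side spray_middle 0.78 [264. 116.] [0.464 0.426 0.124]
```

View pics/top0.png

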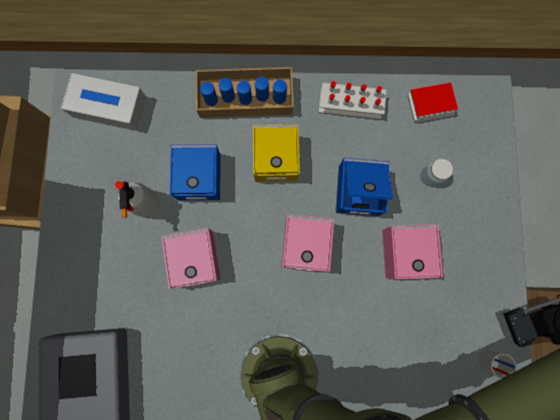

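View pics/side0.png

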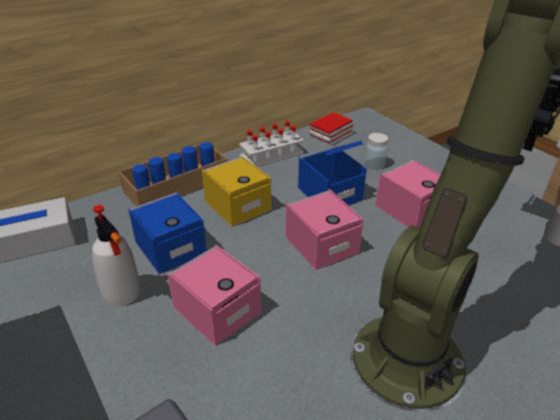

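The top view shows three tubs that matter: yellow, pad at px (col 276, row 162), shut. Left blue, pad (192,182), is shut already. Right blue, pad (370,187), is open, with its interior showing. The three pink tubs, pads at (190,272), (307,257) and (418,265), are look-alikes, and the spray bottle is at (130,197). So I push only the right blue pad and the yellow pad, once I've confirmed them in a crop.

```bash
python3 - <<'E'
from h import *
P,D=cams.read_camera('top')
hsv=cv2.cvtColor(P,cv2.COLOR_RGB2HSV)
for nm,c,r in [('blueL',192,182),('yellow',276,162),('blueR',370,187)]:
    w=P[r-11:r+12,c-11:c+12].astype(int); m=(w.max(2)<75)|((w.max(2)-w.min(2))<25)
    n,l,s,ce=cv2.connectedComponentsWithStats(m.astype(np.uint8))
    i=1+np.argmax(s[1:,4]); cc,rr=c-11+ce[i][0],r-11+ce[i][1]
    pts=np.array([px2w('top',r-11+y,c-11+x,D[r-11+y,c-11+x]) for y,x in np.argwhere(l==i)])
    print(nm,s[i],np.round([rr,cc],1),px2w('top',rr,cc,med(D,rr,cc)).round(4),'cloud',np.median(pts,0).round(4))
    # lid normal around pad
    q=np.array([px2w('top',r+y,c+x,D[r+y,c+x]) for y in range(-16,5) for x in range(-12,13)])
    q=q[abs(q[:,2]-np.median(pts[:,2]))<.03]; a=np.linalg.lstsq(np.c_[q[:,:2],np.ones(len(q))],q[:,2],rcond=None)[0]; print(' slope',a[:2].round(3))
cv2.imwrite('pics/crop.png',cv2.resize(P[110:225,160:400,::-1],None,fx=3.3,fy=3.3,interpolation=cv2.INTER_CUBIC))
E
```

```text
blueL [ 6  6 11 11 94] [181.9 192.1] [0.5522 0.258  0.1107] cloud [0.5518 0.2584 0.1103]
 slope [-0.031 -0.008]
yellow [ 6  6 11 10 93] [161.5 275.8] [0.616  0.0167 0.1107] cloud [0.6157 0.0161 0.1101]
 slope [-0.02  -0.006]
blueR [ 5  7 12  8 79] [186.6 369.3] [ 0.5334 -0.2413  0.171 ] cloud [ 0.5329 -0.2409  0.1697]
 slope [-0.693  0.048]
```

View pics/crop.png

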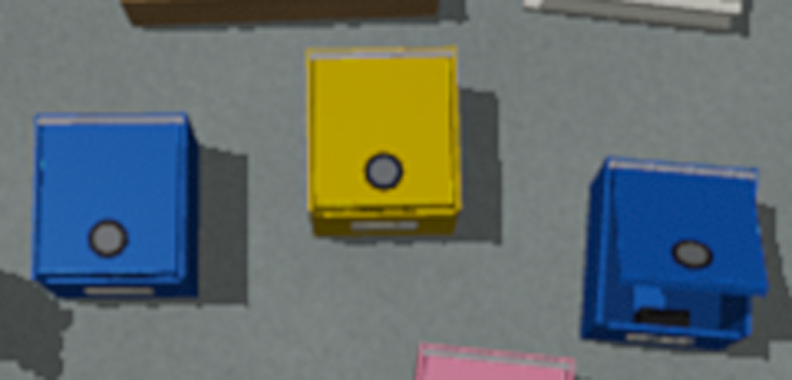

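The crop confirms it: yellow is shut with its pad in the front middle, left blue is shut, and right blue is open with its lid raised. The measured heights of 0.110, 0.110 and 0.170 m match the description. Next I move to right blue with the gripper closing.

jog_arm --pt "1 0 0 -0.01 0 0 6.07" --pt "1 0 0 -0.01 0 0 6.07" --pt "1 0 0 -0.01 0 0 6.07" --pt "1 -0.0235 -0.0206 0 0 0 0" --pt "1 -0.0235 -0.0206 0 0 0 0" --pt "1 -0.0235 -0.0206 0 0 0 0" --pt "1 -0.0235 -0.0206 0 0 0 0" --pt "1 -0.0235 -0.0206 0 0 0 0" --pt "1 -0.0235 -0.0206 0 0 0 0" --pt "1 -0.0235 -0.0206 0 0 0 0" --pt "1 -0.0235 -0.0206 0 0 0 0" --pt "1 -0.0235 -0.0206 0 0 0 0" --grip_force 20

```text
time_s: 1.45
tool_pos: [0.3893, -0.4046, 0.435]
tool_rot: [-180.0, -0.0, -90.0]
force: [0.2, -1.2, 0.6]
grip_width: 0.015
```

jog_arm --pt "1 -0.0235 -0.0206 0 0 0 0" --pt "1 -0.0235 -0.0206 0 0 0 0" --pt "1 -0.0235 -0.0206 0 0 0 0" --pt "1 -0.0235 -0.0206 0 0 0 0" --pt "1 -0.0235 -0.0206 0 0 0 0" --pt "1 -0.0235 -0.0206 0 0 0 0" --pt "1 -0.0235 -0.0206 0 0 0 0" --pt "1 0 0 0 0 0 0" --pt "1 0 0 0 0 0 0" --pt "1 0 0 0 0 0 0"

```text
time_s: 2.28
tool_pos: [0.5324, -0.242, 0.4347]
tool_rot: [180.0, -0.0, -90.0]
force: [-0.3, -0.3, -0.6]
grip_width: 0.0007
```

jog_arm --pt "1 0 0 0.02 0 0 0" --pt "1 0 0 0.02 0 0 0" --pt "1 0 0 0.02 0 0 0" --pt "1 0 0 0.015 0 0 0" --pt "1 0 0 0 0 0 0"

```text
time_s: 2.7
tool_pos: [0.5307, -0.2432, 0.3564]
tool_rot: [179.7, 0.1, -90.2]
force: [-0.2, 0.4, -0.4]
grip_width: 0.0003
```

jog_arm --pt "1 0 0 0.006 0 0 0" --pt "1 0 0.0028 0.006 0 0 0" --pt "1 0 0.0028 0.006 0 0 0" --pt "1 0 0.0028 0.006 0 0 0" --pt "1 0 0.0028 0.006 0 0 0" --pt "1 0 0.0028 0.006 0 0 0" --pt "1 0 0.001 0.006 0 0 0" --pt "1 0 0.001 0.006 0 0 0" --pt "1 0 0.001 0.006 0 0 0" --pt "1 0 0.001 0.006 0 0 0" --pt "1 0 0 0.006 0 0 0" --pt "1 0 0 0 0 0 0"

```text
time_s: 3.7
tool_pos: [0.5145, -0.2413, 0.2925]
tool_rot: [179.9, 0.0, -90.0]
force: [1.9, -0.3, 4.2]
grip_width: 0.0003
```

jog_arm --pt "1 0 0 0.003 0 0 0" --pt "1 0 0 0.003 0 0 0" --pt "1 0 0 0.002 0 0 0" --pt "1 0 0 0 0 0 0" --pt "1 0 0 0 0 0 0"

```text
time_s: 4.12
tool_pos: [0.5147, -0.2413, 0.2857]
tool_rot: [180.0, 0.0, -90.0]
force: [0.2, 0.6, 3.8]
grip_width: 0.0008
```

jog_arm --pt "1 0 0 0.002 0 0 0" --pt "1 0 0 0.002 0 0 0" --pt "1 0 0 0.0015 0 0 0" --pt "1 0 0 0 0 0 0" --pt "1 0 0 0 0 0 0"

```text
time_s: 4.53
tool_pos: [0.5149, -0.2412, 0.2818]
tool_rot: [-180.0, -0.0, -90.0]
force: [-3.1, 2.2, 12.1]
grip_width: 0.0004
```

The force of 12 N at tip height 0.100 m shows the pad is on the stop. I release it and check with a picture on the way to yellow.

jog_arm --pt "1 0 0 -0.005 0 0 0" --pt "1 0 0 -0.01 0 0 0" --pt "1 0 0 -0.02 0 0 0" --pt "1 0 0 -0.03 0 0 0" --pt "1 0 0 -0.03 0 0 0" --pt "1 0 0 -0.03 0 0 0" --pt "1 0 0 -0.027 0 0 0"

```text
time_s: 5.12
tool_pos: [0.5142, -0.2415, 0.4336]
tool_rot: [179.9, -0.0, -90.0]
force: [1.0, -0.6, 0.9]
grip_width: 0.0004
```

jog_arm --pt "1 -0.026 -0.01 0 0 0 0" --pt "1 -0.026 -0.01 0 0 0 0" --pt "1 -0.026 -0.01 0 0 0 0" --pt "1 -0.026 -0.01 0 0 0 0" --pt "1 -0.026 -0.01 0 0 0 0" --pt "1 -0.026 -0.01 0 0 0 0" --pt "1 -0.026 -0.01 0 0 0 0" --pt "1 -0.026 -0.01 0 0 0 0" --pt "1 -0.026 -0.01 0 0 0 0" --pt "1 -0.024 -0.011 0 0 0 0" --pt "1 0 0 0 0 0 0" --pt "1 0 0 0 0 0 0"

```text
time_s: 6.12
tool_pos: [0.6156, 0.0184, 0.4314]
tool_rot: [179.9, 0.0, -89.8]
force: [0.1, -0.3, 0.3]
grip_width: 0.0007
```

```bash
python3 - <<'E'
from h import *
P,D=cams.read_camera('top'); cv2.imwrite('pics/t1.png',P[:,:,::-1])
for o in landmark_of('top','blue_tub_1_pad'):
    r,c=o['position']; print(round(o['conf'],2),np.round([r,c]),px2w('top',r,c,med(D,r,c)).round(3))
s=status.get_obs(); print(s['tool_pos'],s['force'],s['qpos'])
E
```

```text
0.83 [265. 418.] [ 0.323 -0.387  0.11 ]
0.62 [198. 364.] [ 0.513 -0.24   0.111]
[0.61549478 0.0153351  0.43159286] [-0.40460766  0.20637543  0.62764907] [  21.234688     16.04829662  -30.89855464   85.13814372    8.31684219
   81.19012435 -100.03407707]
```

View pics/t1.png

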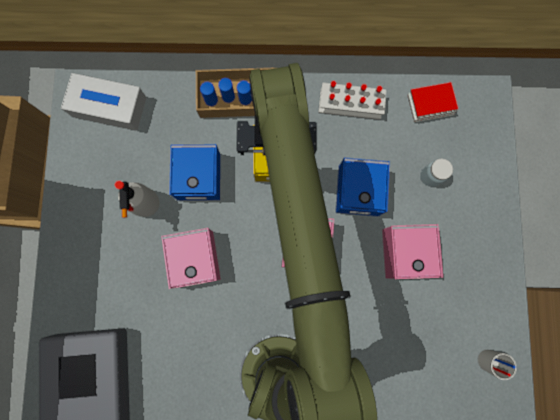

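Right blue is now shut: its pad at (364,198) measures z = 0.111. The arm is over yellow, so I push its pad.

jog_arm --pt "1 0 0 0.025 0 0 0" --pt "1 0 0 0.03 0 0 0" --pt "1 0 0 0.03 0 0 0" --pt "1 0 0 0.025 0 0 0" --pt "1 0 0 0.015 0 0 0" --pt "1 0 0 0.007 0 0 0" --pt "1 0 0 0 0 0 0" --pt "1 0 0 0 0 0 0"

```text
time_s: 6.88
tool_pos: [0.6159, 0.0155, 0.3008]
tool_rot: [-180.0, -0.0, -90.1]
force: [-1.2, -0.3, -0.1]
grip_width: 0.0003
```

jog_arm --pt "1 0 0 0.003 0 0 0" --pt "1 0 0 0.003 0 0 0" --pt "1 0 0 0.003 0 0 0" --pt "1 0 0 0.003 0 0 0" --pt "1 0 0 0.003 0 0 0" --pt "1 0 0 0 0 0 0" --pt "1 0 0 0 0 0 0"

```text
time_s: 7.47
tool_pos: [0.6163, 0.0165, 0.2859]
tool_rot: [-179.9, -0.0, -90.0]
force: [1.8, -0.9, 4.1]
grip_width: 0.0003
```

jog_arm --pt "1 0 0 0.002 0 0 0" --pt "1 0 0 0.002 0 0 0" --pt "1 0 0 0.0015 0 0 0" --pt "1 0 0 0 0 0 0" --pt "1 0 0 0 0 0 0"

```text
time_s: 7.88
tool_pos: [0.6164, 0.0166, 0.2818]
tool_rot: [-179.8, -0.0, -90.0]
force: [-0.3, -0.7, 12.3]
grip_width: 0.0004
```

jog_arm --pt "1 0 0 -0.01 0 0 0" --pt "1 0 0 -0.02 0 0 0" --pt "1 0 0 -0.03 0 0 0" --pt "1 0 0 -0.035 0 0 0" --pt "1 0 0 -0.035 0 0 0" --pt "1 0 0 -0.03 0 0 0" --pt "1 0 0 -0.02 0 0 0" --pt "1 0 0 0 0 0 0"

```text
time_s: 8.55
tool_pos: [0.6159, 0.0172, 0.4641]
tool_rot: [-179.7, 0.0, -90.0]
force: [1.0, 0.9, 1.0]
grip_width: 0.0005
```

jog_arm --pt "1 0.03 0.012 0 0 0 0" --pt "1 0.03 0.012 0 0 0 0" --pt "1 0.03 0.012 0 0 0 0" --pt "1 0.03 0.012 0 0 0 0" --pt "1 0.03 0.012 0 0 0 0" --pt "1 0.03 0.012 0 0 0 0" --pt "1 0.03 0.012 0 0 0 0" --pt "1 0.03 0.012 0 0 0 0" --pt "1 0.03 0.012 0 0 0 0" --pt "1 0.03 0.012 0 0 0 0" --pt "1 0.03 0.012 0 0 0 0" --pt "1 0.03 0.012 0 0 0 0"

```text
time_s: 9.55
tool_pos: [0.4704, -0.3444, 0.4577]
tool_rot: [179.8, 0.2, -90.0]
force: [0.9, 0.0, -0.8]
grip_width: 0.0003
```

jog_arm --pt "1 0.03 0.012 0 0 0 0" --pt "1 0.03 0.012 0 0 0 0" --pt "1 0.03 0.012 0 0 0 0" --pt "1 0.03 0.012 0 0 0 0" --pt "1 0.03 0.012 0 0 0 0" --pt "1 0 0 0 0 0 0" --pt "1 0 0 0 0 0 0" --pt "1 0 0 0 0 0 0"

```text
time_s: 10.22
tool_pos: [0.4119, -0.4928, 0.4579]
tool_rot: [179.9, 0.2, -90.0]
force: [0.2, 0.6, -0.5]
grip_width: 0.0004
```

```bash
python3 - <<'E'
from h import *
P,D=cams.read_camera('top'); cv2.imwrite('pics/t2.png',P[:,:,::-1])
for t in ['yellow_tub_pad','blue_tub_1_pad','spray_middle']:
  for o in landmark_of('top',t):
    r,c=o['position']; print(t,round(o['conf'],2),np.round([r,c]),px2w('top',r,c,med(D,r,c)).round(3))
for c,r in [(192,182),(364,198)]: print(px2w('top',r,c,med(D,r,c)).round(4))
s=status.get_obs(); print(s['tool_pos'],s['force'])
E
```

```text
yellow_tub_pad 0.66 [149. 278.] [0.636 0.011 0.171]
blue_tub_1_pad 0.85 [274. 192.] [0.289 0.248 0.111]
blue_tub_1_pad 0.6 [264. 419.] [ 0.326 -0.389  0.111]
blue_tub_1_pad 0.59 [257. 309.] [ 0.342 -0.081  0.11 ]
blue_tub_1_pad 0.58 [198. 364.] [ 0.512 -0.239  0.111]
spray_middle 0.98 [197. 134.] [0.495 0.405 0.167]
[0.552  0.2586 0.1097]
[ 0.5118 -0.2388  0.1105]
[ 0.41266811 -0.49205133  0.45964054] [-0.24267075 -0.87180877 -0.05034406]
```

View pics/t2.png

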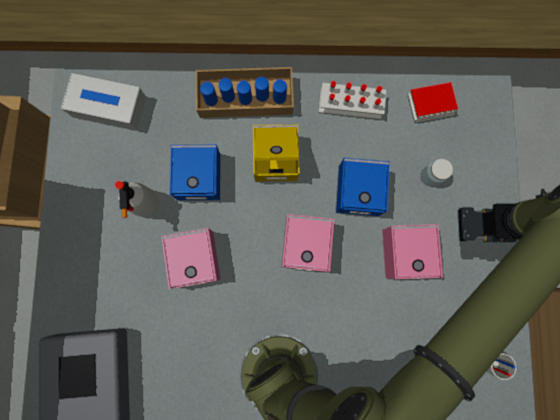

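The yellow lid is open, with its pad at (276,149) and z = 0.171. Both blue lids are shut, at (192,182) and (364,198), z = 0.110. The bottle hasn't moved and the arm is clear of everything.

```bash
python3 -c "
from cell import env; print(env.sign_off())"
```

```text
the job is handed in; nothing more can be done
None
```

The counter is ready: the yellow tub stands open and both blue tubs are shut and latched. I handed the job in after about 10 s of robot time, and the sign-off gives no verdict.

- **What I pushed:** I pushed two pads, the open right blue one and the shut yellow one, each to the rigid stop at about 12 N. The left blue tub was already shut, so I left it alone, along with the pink look-alikes.
- **Lids:** In the last top picture the yellow pad is 171 mm up, which is open. The two blue pads are 110 mm (left) and 111 mm (right) up, which is shut.
- **Bottle and arm:** The spray bottle's measured position changed by about 1 mm. The arm stands clear, with wrist force readings under 1 N.
- **Other readings:** The network also reported the three pink pads as blue, which the pictures ruled out. It missed the left blue pad every time, so I located that one from its dark pixels and depth.

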